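# Open the power box by its hidden release and reset the breaker

## Robot

A 7-joint arm with a two-finger parallel gripper is mounted at the origin on the work surface. World frame = base frame: x ahead of the robot, y to its left, z up, the work surface at z = 0. Lengths are in m, angles in rad, forces in N, time in s.
With the tool pointing down it reaches from about 0.4 to 0.85 m from the base axis. Payload 4.5 kg.
Tool frame: the origin (TCP) lies midway between the tips of the shut fingers; the grasp point (between the pads) lies 19 mm behind it; z points along the fingers, y is the line along which they close (so a half turn about z gives the same grasp; the last joint's range is limited). The gripper opens to 88 mm and grips with 3 to 60 N. Pads are 18 mm wide; open, the fingers measure 123 mm over their backs; the gripper's body (75 mm by 187 mm) begins 45 mm behind the grasp point.
Start: joints at [0.034, 0.689, -0.195, 1.565, 0.157, 0.902, -0.215], TCP at [0.625, 0, 0.239] pointing down, gripper open.
Joint ranges: [-3.01, 3.01], [-0.46, 2.08], [-1.47, 1.51], [0.13, 2.56], [-1, 4.14], [0.04, 2.09], [-2.66, 2.66]. Speed limits (rad/s): [2.57, 2.57, 3.14, 3.14, 3.14, 3.14, 3.14].

## Interface

Orientations are given as a unit quaternion [x, y, z, w].
In Python, from plant import r gives the robot as it stands.
- The arm moves only by the tool carry_out, never from a script. Its argument "plan" is a list of rows, each an object with "rot": the turn, a rotation vector about the tool's x, y, z in rad, a list of three; "xyz": the shift along the tool's x, y, z in m, a list of three; "grip": the closure in counts, from 0 (fully open) to 255 (shut). In form: [{"rot": [wx, wy, wz], "xyz": [dx, dy, dz], "grip": grip}, ...]. A call has 1 to 8 rows; each row is the pose to reach, as a shift and turn from the pose commanded when the call began, along the tool's axes at that moment; what a row does not reach only later rows make up. A row lasts 1/12 s, in which the tool goes at most 41.7 mm and 7.16 degrees, less where a joint would pass 70% of its speed; a pose out of reach is approached as far as the arm can. A call with a gripper value outside its range is refused whole. The fingers move at their own pace and stop on an object; "squeeze" is the grip in N (left out, the last holds). Time passes only in rows, so rows that repeat a pose let the fingers close. It gives the time, the measured TCP pose, the force, the opening and the grip force at its end, in the units of the state.
- r.get_state(): the state, without advancing time (a new reading comes with each control period).
- r.snapshot(name): name is "scene" or "side" or "wrist"; returns the picture (420x560x3 uint8, red, green, blue); there is no depth.
- r.camera_params(name): a dict with "fx", "fy", "cx", "cy" (pixels), "distortion" ([k1, k2, p1, p2, k3] as OpenCV has them; the pictures are not rectified), "position" and "attitude" of the camera in the world; the wrist camera has in their place "hand_eye" (4x4, takes a point from camera to tool coordinates, whose origin is the TCP and whose axes are the flange's). Camera axes: x right, y down, z forward; pixel columns grow to the right and rows downward; lengths in m; the calibration is good to about 2 mm. A picture is of the moment at which its call begins: read the wrist's pose just before it. camera_params takes no time and is no camera call.
- r.finish_job(): hands the job in; it is judged then, once.
The state is a dict: "clock": time; "q": joint angles; "qd": joint speeds; "joint_torque": joint torques, N m; "tool_pos": TCP position; "eef_rot": TCP orientation; "contact_force": force on the tool from outside, world axes, zero at the start; "moment": the same for the moment, N m; "opening": opening from 0.0 (shut) to 1.0 (fully open); "finger_force": force on a finger pad.
Only numpy, scipy, OpenCV 4.12 (cv2) and the standard library are available. Lean on these libraries where they do the work, as an engineer would, in place of code of your own. Each camera call takes 0.05 s, during which the arm holds its last target. There are 200 camera calls.

## Task

One breaker in this yellow power box has tripped. Its hatch has no handle: feel along the flat grey panel in front of the hatch for the concealed release, a plate of the same plastic sunk just below the surface, and press it down so that the hatch springs fully open. Then push the one breaker button that stands out fully back in. Do it with the fingertips; pick nothing up, leave the other things where they are, and finish with the hatch open and the hand clear.

Things in the scene. Friction and masses are not known exactly. Their poses are not given: they have to be found in the camera images.
- case: Yellow power box, 280 mm (x) by 380 mm (y), fixed; origin at the centre of its underside, x from its panel towards its hatch hinge, z up. Its middle 212 mm (y) is level at 140 mm: 5 mm rim, grey panel (x -135 to -45), grey hatch (x -43 to +67), back deck. End housings (|y| 105 to 190) rise to 146 mm, with carrying bars out to |y| 222 mm, 137 mm high.
- panel_mid (a point): Middle of the rigid flat panel, on its surface; axes as the box. Panel 90 mm (x) by 210 mm (y). The release is a square plate, 48 mm, in a 52 mm square opening, same colour, its face 2.5 mm below the surface. Its centre lies on the panel's long centre line (x = 0 here), anywhere from y -60 to +60 mm from here; this differs from box to box and must be felt or seen.
- release (a joint): Travel of the release plate straight down, m: 0 at rest, 0.007 at its stop. A spring resists with 2.5 N at the start and 6 N at the stop; the catch frees the hatch at about 0.0045 to 0.005. It springs back when let go.
- hatch (a joint): Hatch angle, rad: 0 shut, level with the panel; 1.9 fully open, leaning back past upright. 110 mm (x) by 206 mm (y), 4 mm thick, hinged along its far edge (box x +67 mm, height 138 mm). Once the catch frees it, a spring swings it open by itself in about 2 s and it stays open.
- bay_mid (a point): Middle of the bay's floor under the hatch, 35 mm below the panel; axes as the box. Bay 110 mm (x) by 210 mm (y). Three breakers stand at y -60, 0 and +60 mm of this point, x 0, in an order that differs from box to box, each with a round black button of 19 mm. Two are in (button top 12 mm above the floor); the tripped one stands out (top 24 mm above it), showing a steel stem.
- breaker_top (a point): Centre of the top face of the tripped breaker's button (19 mm diameter); moves with it; z up. Under the hatch until that is open.
- breaker (a joint): How far the tripped breaker's button has been pushed in, m: about 0 as tripped (0 to 0.0015), 0.012 fully in at its stop. Goes straight down against about 4 N of friction and stays where it is left.
- tape: Tape measure, 70 x 60 x 36 mm, standing on the box's +y end housing; origin at the centre of its underside. To be left alone.
- socket: Steel wrench socket, 28 mm diameter, 42 mm tall, standing on the box's -y end housing; origin at the centre of its underside. To be left alone.
- battery: Black slide-on tool battery, 115 x 75 x 59 mm, lying on the bench; origin at the centre of its underside. To be left alone.
- spray: Blue spray can, 66 mm diameter, 190 mm tall, on the bench; origin at the centre of its underside. To be left alone.
- drill: Cordless drill standing on its battery, about 195 mm tall; origin at the centre of its underside. To be left alone.
- screwdriver: Screwdriver lying on the bench. To be left alone.
- wrench: Steel spanner lying on the bench. To be left alone.

How it is judged:
On the way, in this order (a step that is already met when the one before it is completed fails the run):
1. the concealed release is pressed down at least 4 mm while the hatch is still shut (value of joint release above 0.004 m and value of joint hatch below 0.3 rad).
2. the hatch has sprung open (over 1.7 rad), the breaker still out (value of joint hatch above 1.7 rad and value of joint breaker below 0.006 m), for 0.1 s.
3. the tripped breaker's button is pushed in to within 1.5 mm of its stop (value of joint breaker above 0.0105 m), for 0.1 s.
At the end, for the whole second after the job is handed in: The hatch stands open (over 1.7 of 1.9 rad), the tripped breaker's button is in to within 1.5 mm of its 12 mm stop and stays, the release has sprung back (within 1.5 mm), and the tape, socket, battery, spray can, drill, screwdriver and spanner are within 20 mm of where they were (value of joint hatch above 1.7 rad and value of joint breaker above 0.0105 m and value of joint release below 0.0015 m and distance of each of tape, socket, battery, spray, drill, screwdriver, wrench from where it was at the start of the episode below 0.02 m); the robot touches nothing.
It fails at once if a bystander is lifted, carried or knocked (moved over 30 mm) (distance of any of tape, socket, battery, spray, drill, screwdriver, wrench from where it was at the start of the episode above 0.03 m).
It also fails if it takes over 58 s, if anything falls off the work surface, if the arm or the gripper's body presses on something with over 40 N, if the wrist force passes 120 N, or if a joint passes its speed limit or range.

## Working session

There is one attempt and no reset: what is moved stays moved. The work goes in short steps, Python scripts to look and compute and a tool call to move; the robot and the scene stay as the last step left them, time stands still between calls to the robot, and variables do not carry over. Pictures are saved under pics/ and viewed, at most 10 in all, crops included, and the job is handed in when it is done.

Besides the shell and the picture viewer there is one more tool, called after "Request:" as name([rows], argument=value, ...), one row to a line, values as JSON. carry_out: Moves the arm, as the interface text tells. Its arguments: {"type":"object","properties":{"plan":{"type":"array"},"squeeze":{"type":"number"}},"required":["plan"]}

```bash
mkdir -p pics; ls
python3 - <<'E'
from plant import r
import cv2
s=r.get_state();print(s)
for n in("scene","side","wrist"):
    print(n,r.camera_params(n))
    cv2.imwrite(f"pics/{n}0.png",r.snapshot(n)[:,:,::-1])
E
```

```text
pics
{'clock': 0.0, 'q': array([ 0.03381784,  0.68996526, -0.19452535,  1.56634946,  0.15730891,
        0.9025185 , -0.2150897 ]), 'qd': array([-2.88422095e-04, -6.69104740e-05,  5.28968087e-04, -2.69757163e-04,
        5.41909734e-04, -2.09598678e-03,  9.53568882e-04]), 'joint_torque': array([ 3.38560185e-04, -5.27571630e+01, -1.26686912e+00, -1.53434461e+01,
       -5.26333472e-02,  6.56995355e-03,  1.65937727e-04]), 'tool_pos': array([ 6.24358493e-01, -5.87258762e-05,  2.37920577e-01]), 'eef_rot': array([ 7.07074012e-01,  7.07138946e-01, -7.00279209e-04, -6.01978676e-04]), 'contact_force': array([-0.16328887,  0.37260437,  0.19999269]), 'moment': array([-0.00645435,  0.00146619, -0.01000755]), 'finger_force': 0.0, 'opening': 0.9995154692128303}
scene {'fx': 394.37362257313504, 'fy': 394.37362257313504, 'cx': 284.59136964041517, 'cy': 207.46608871361204, 'distortion': array([-0.09380535,  0.        ,  0.        ,  0.        ,  0.        ]), 'position': array([1.29614944, 0.2641831 , 0.70423426]), 'attitude': array([ 0.51351908,  0.72240939, -0.38392407, -0.25889213])}
side {'fx': 
[... 168 characters left out ...]
 0.        ]), 'position': array([ 0.47260085, -1.0659407 ,  0.86982932]), 'attitude': array([ 0.8936268 , -0.01770294,  0.02014467, -0.44800887])}
wrist {'fx': 315.85033552186485, 'fy': 315.85033552186485, 'cx': 277.69475769854836, 'cy': 208.74009355717814, 'distortion': array([-0.03694458,  0.        ,  0.        ,  0.        ,  0.        ]), 'hand_eye': array([[ 7.97429756e-05, -9.60159574e-01, -2.79452298e-01,
         7.20201412e-02],
       [ 9.99999136e-01, -2.90002820e-04,  1.28176398e-03,
        -1.95346026e-04],
       [-1.31173991e-03, -2.79452159e-01,  9.60158721e-01,
        -1.45270496e-01],
       [ 0.00000000e+00,  0.00000000e+00,  0.00000000e+00,
         1.00000000e+00]])}
```

Run:
```python
import cv2,numpy as np
a=[cv2.imread(f"pics/{n}0.png") for n in("scene","side","wrist")]
z=cv2.resize(np.vstack([np.hstack(a[:2]),np.hstack([a[2],a[2]*0])]),(800,600),interpolation=cv2.INTER_AREA)
cv2.imwrite("pics/all.png",z)
```

```text
(no output)
```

View pics/all.png

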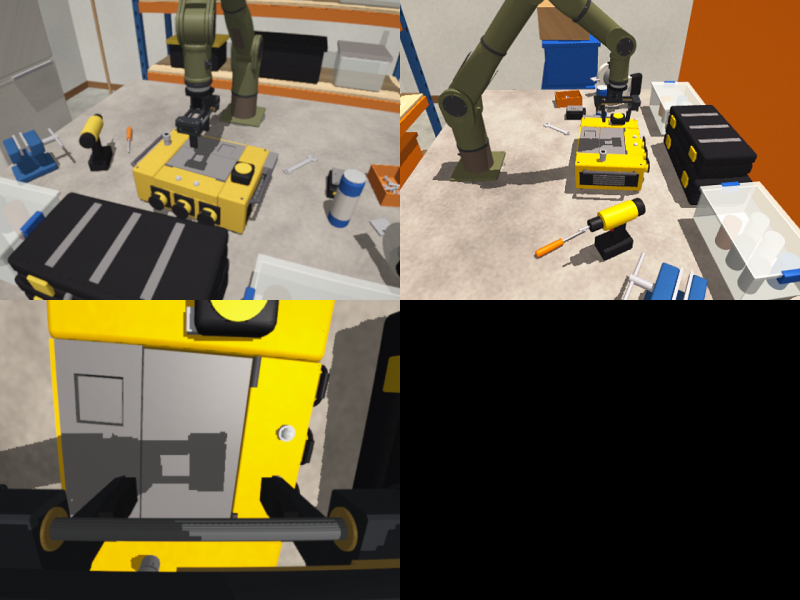

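View pics/wrist0.png

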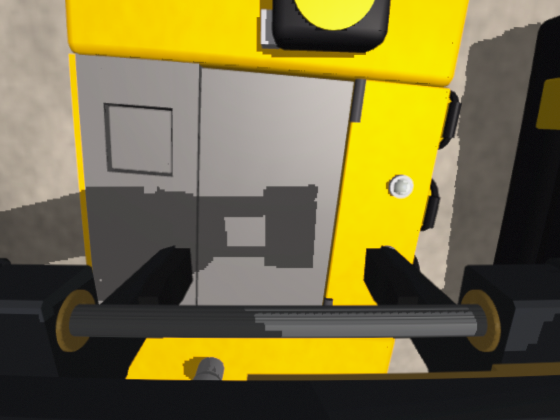

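The wrist view shows the release's outline on the panel, with corners near (105,103), (173,107), (171,175), (108,169). The panel's corners are near (77,55) and (200,65), and the hatch's far corner is near (353,80).

```bash
cat > h.py <<'E'
from plant import r
import numpy as np,cv2
from scipy.spatial.transform import Rotation as R
def ray(name,px,s=None,z=0.14):
    c=r.camera_params(name);K=np.array([[c['fx'],0,c['cx']],[0,c['fy'],c['cy']],[0,0,1]])
    u=cv2.undistortPoints(np.array(px,float).reshape(-1,1,2),K,c['distortion']).reshape(-1,2)
    d=np.c_[u,np.ones(len(u))]
    if name=='wrist':
        T=np.eye(4);T[:3,:3]=R.from_quat(s['eef_rot']).as_matrix();T[:3,3]=s['tool_pos'];T=T@c['hand_eye']
        Rm,p=T[:3,:3],T[:3,3]
    else: Rm,p=R.from_quat(c['attitude']).as_matrix(),c['position']
    d=d@Rm.T
    return p+d*((z-p[2])/d[:,2])[:,None]
E
python3 - <<'E'
from h import *
np.set_printoptions(precision=4,suppress=True)
s=r.get_state()
P=ray('wrist',[(105,103),(173,107),(171,175),(108,169),(77,55),(200,65),(353,80),(197,300),(202,69),(328,305)],s)
print(P[:,:2]); print('rel',P[:4].mean(0))
v=P[8]-P[7]; yaw=np.arctan2(-v[0],v[1]);print('yaw',yaw)
c,sn=np.cos(yaw),np.sin(yaw);Rz=np.array([[c,-sn],[sn,c]])
rel=P[:4].mean(0)[:2]
for p,b in((P[4],(-135,105)),(P[5],(-45,105)),(P[6],(67,103))):
    o=p[:2]-Rz@np.array(b)/1e3;print('origin',o,'rel in box',Rz.T@(rel-o))
E
```

```text
[[ 0.4964  0.0828]
 [ 0.5471  0.0794]
 [ 0.5411  0.0286]
 [ 0.4917  0.0335]
 [ 0.4803  0.1161]
 [ 0.569   0.1081]
 [ 0.679   0.098 ]
 [ 0.5534 -0.0827]
 [ 0.5703  0.1054]
 [ 0.6691 -0.0876]]
rel [0.5191 0.0561 0.14  ]
yaw -0.0892551248187088
origin [ 0.6054 -0.0005] rel in box [-0.091   0.0486]
origin [ 0.6044 -0.0005] rel in box [-0.09    0.0487]
origin [0.603  0.0014] rel in box [-0.0885  0.0469]
```

Request:
carry_out([
  {"rot": [0, 0, -0.12], "xyz": [0.008, -0.015, 0], "grip": 255},
  {"rot": [0, 0, -0.24], "xyz": [0.016, -0.03, 0], "grip": 255},
  {"rot": [0, 0, -0.36], "xyz": [0.024, -0.045, 0], "grip": 255},
  {"rot": [0, 0, -0.48], "xyz": [0.032, -0.06, 0], "grip": 255},
  {"rot": [0, 0, -0.6], "xyz": [0.04, -0.075, 0], "grip": 255},
  {"rot": [0, 0, -0.72], "xyz": [0.048, -0.09, 0], "grip": 255},
  {"rot": [0, 0, -0.82], "xyz": [0.056, -0.105, 0.02], "grip": 255},
  {"rot": [0, 0, -0.82], "xyz": [0.056, -0.105, 0.04], "grip": 255},
])

```text
clock: 0.82
tool_pos: [0.5177, 0.058, 0.1992]
eef_rot: [0.363, 0.932, 0.001, -0.0]
contact_force: [-0.6, 0.2, -0.3]
opening: 0.42
finger_force: 0.0
```

Request:
carry_out([
  {"rot": [0, 0, -0.11], "xyz": [0, 0, 0], "grip": 255},
  {"rot": [0, 0, -0.22], "xyz": [0, 0, 0], "grip": 255},
  {"rot": [0, 0, -0.33], "xyz": [0, 0, 0], "grip": 255},
  {"rot": [0, 0, -0.44], "xyz": [0, 0, 0], "grip": 255},
  {"rot": [0, 0, -0.55], "xyz": [0, 0, 0], "grip": 255},
  {"rot": [0, 0, -0.66], "xyz": [0, 0, 0], "grip": 255},
  {"rot": [0, 0, -0.66], "xyz": [0, 0, 0], "grip": 255},
  {"rot": [0, 0, -0.66], "xyz": [0, 0, 0], "grip": 255},
])

```text
clock: 1.48
tool_pos: [0.5199, 0.0558, 0.1985]
eef_rot: [0.047, 0.999, 0.0, -0.0]
contact_force: [-0.0, -0.8, 0.6]
opening: 0.003
finger_force: 0.0
```

Request:
carry_out([
  {"rot": [0, 0, 0], "xyz": [0, 0, 0.02], "grip": 255},
  {"rot": [0, 0, 0], "xyz": [0, 0, 0.04], "grip": 255},
  {"rot": [0, 0, 0], "xyz": [0, 0, 0.053], "grip": 255},
  {"rot": [0, 0, 0], "xyz": [0, 0, 0.056], "grip": 255},
  {"rot": [0, 0, 0], "xyz": [0, 0, 0.059], "grip": 255},
  {"rot": [0, 0, 0], "xyz": [0, 0, 0.061], "grip": 255},
  {"rot": [0, 0, 0], "xyz": [0, 0, 0.062], "grip": 255},
])

```text
clock: 2.07
tool_pos: [0.5203, 0.0563, 0.1373]
eef_rot: [0.046, 0.999, 0.0, 0.0]
contact_force: [-0.6, 0.1, 3.2]
opening: 0.005
finger_force: 1.6
```

Contact at z≈0.137 with ~3 N: that is the plate's spring, not the rigid panel. Press on.

Request:
carry_out([
  {"rot": [0, 0, 0], "xyz": [0, 0, 0.002], "grip": 255},
  {"rot": [0, 0, 0], "xyz": [0, 0, 0.004], "grip": 255},
  {"rot": [0, 0, 0], "xyz": [0, 0, 0.006], "grip": 255},
  {"rot": [0, 0, 0], "xyz": [0, 0, 0.007], "grip": 255},
  {"rot": [0, 0, 0], "xyz": [0, 0, 0.007], "grip": 255},
])

```text
clock: 2.48
tool_pos: [0.5204, 0.0563, 0.1309]
eef_rot: [0.045, 0.999, -0.0, 0.001]
contact_force: [-2.8, -0.6, 12.0]
opening: 0.004
finger_force: 6.0
```

Request:
carry_out([
  {"rot": [0, 0, 0], "xyz": [0, 0, -0.02], "grip": 255},
  {"rot": [0, 0, 0], "xyz": [0.01, 0, -0.04], "grip": 255},
  {"rot": [0, 0, 0], "xyz": [0.02, 0.015, -0.07], "grip": 255},
  {"rot": [0, 0, 0], "xyz": [0.03, 0.03, -0.1], "grip": 255},
  {"rot": [0, 0, 0], "xyz": [0.03, 0.05, -0.13], "grip": 255},
  {"rot": [0, 0, 0], "xyz": [0.03, 0.056, -0.15], "grip": 255},
  {"rot": [0, 0, 0], "xyz": [0.03, 0.056, -0.15], "grip": 255},
  {"rot": [0, 0, 0], "xyz": [0.03, 0.056, -0.15], "grip": 255},
])

```text
clock: 3.15
tool_pos: [0.4959, 0.1148, 0.2804]
eef_rot: [0.045, 0.999, 0.0, 0.001]
contact_force: [0.1, 0.0, -1.5]
opening: 0.003
finger_force: 0.0
```

Request:
carry_out([
  {"rot": [0, 0, 0], "xyz": [0, 0, 0], "grip": 255},
  {"rot": [0, 0, 0], "xyz": [0, 0, 0], "grip": 255},
  {"rot": [0, 0, 0], "xyz": [0, 0, 0], "grip": 255},
  {"rot": [0, 0, 0], "xyz": [0, 0, 0], "grip": 255},
  {"rot": [0, 0, 0], "xyz": [0, 0, 0], "grip": 255},
  {"rot": [0, 0, 0], "xyz": [0, 0, 0], "grip": 255},
  {"rot": [0, 0, 0], "xyz": [0, 0, 0], "grip": 255},
  {"rot": [0, 0, 0], "xyz": [0, 0, 0], "grip": 255},
])

```text
clock: 3.82
tool_pos: [0.4952, 0.1145, 0.2797]
eef_rot: [0.045, 0.999, 0.0, -0.0]
contact_force: [0.2, -0.1, 0.0]
opening: 0.007
finger_force: 0.0
```

Request:
carry_out([
  {"rot": [0, 0, 0], "xyz": [0, 0, 0], "grip": 255},
  {"rot": [0, 0, 0], "xyz": [0, 0, 0], "grip": 255},
  {"rot": [0, 0, 0], "xyz": [0, 0, 0], "grip": 255},
  {"rot": [0, 0, 0], "xyz": [0, 0, 0], "grip": 255},
  {"rot": [0, 0, 0], "xyz": [0, 0, 0], "grip": 255},
  {"rot": [0, 0, 0], "xyz": [0, 0, 0], "grip": 255},
  {"rot": [0, 0, 0], "xyz": [0, 0, 0], "grip": 255},
  {"rot": [0, 0, 0], "xyz": [0, 0, 0], "grip": 255},
])

```text
clock: 4.48
tool_pos: [0.4952, 0.1145, 0.2797]
eef_rot: [0.045, 0.999, 0.0, 0.0]
contact_force: [0.2, 0.5, 0.2]
opening: 0.001
finger_force: 0.0
```

Run:
```python
from h import *
a=[r.snapshot(n)[:,:,::-1] for n in("wrist","scene","side")]
for n,i in zip(("wrist","scene","side"),a): cv2.imwrite(f"pics/{n}1.png",i)
b=cv2.resize(a[1][140:340,160:400],(480,400));c=cv2.resize(a[2][140:290,220:360],(320,343))
o=np.zeros((400,800,3),np.uint8);o[:,:480]=b;o[:343,480:]=c
cv2.imwrite("pics/b.png",o);s=r.get_state();print(s['tool_pos'],s['eef_rot'],s['clock'])
```

```text
[0.49522352 0.11448572 0.27973193] [ 4.53897654e-02  9.98969353e-01 -5.48400745e-06  3.31975982e-05] 4.6333
```

View pics/wrist1.png

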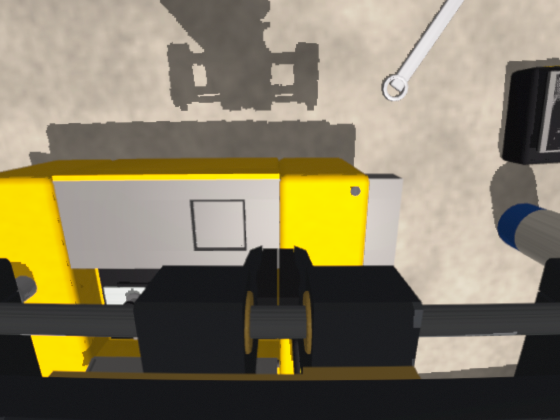

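View pics/b.png

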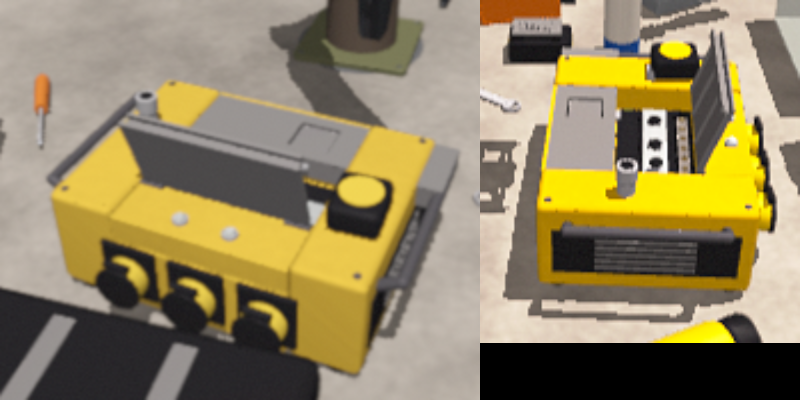

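The hatch stands fully open. The side view shows three buttons in the bay, at crop (655,120), (655,143) and (655,165). I'll zoom in to see which one stands out.

Run:
```python
from h import *
a=cv2.imread("pics/side1.png")
cv2.imwrite("pics/c.png",cv2.resize(a[178:223,272:332],(800,600),interpolation=cv2.INTER_CUBIC))
np.set_printoptions(precision=1,suppress=True)
# predicted pixels of in/out button tops
c=r.camera_params('side');K=np.array([[c['fx'],0,c['cx']],[0,c['fy'],c['cy']],[0,0,1]])
Rm=R.from_quat(c['attitude']).as_matrix()
yaw=-.089;o=np.array([.6045,0.])
for y in(-.06,0,.06):
  for h in(.105,.117,.129):
    p=np.r_[o+np.array([[np.cos(yaw),-np.sin(yaw)],[np.sin(yaw),np.cos(yaw)]])@[.012,y],h]
    u=cv2.projectPoints(p[None],cv2.Rodrigues(Rm.T)[0],-Rm.T@c['position'],K,c['distortion'])[0].ravel()
    print(y,h,u,(u-[272,178])*13.33)
```

```text
-0.06 0.105 [296.8 216.1] [330.5 508.4]
-0.06 0.117 [297.  213.1] [333.3 467.5]
-0.06 0.129 [297.2 210. ] [336.2 426.2]
0 0.105 [296.7 205. ] [328.9 360.2]
0 0.117 [296.9 202. ] [331.5 320. ]
0 0.129 [297.1 199. ] [334.2 279.4]
0.06 0.105 [296.6 194.7] [327.3 222.4]
0.06 0.117 [296.7 191.7] [329.9 182.9]
0.06 0.129 [296.9 188.7] [332.5 143. ]
```

View pics/c.png

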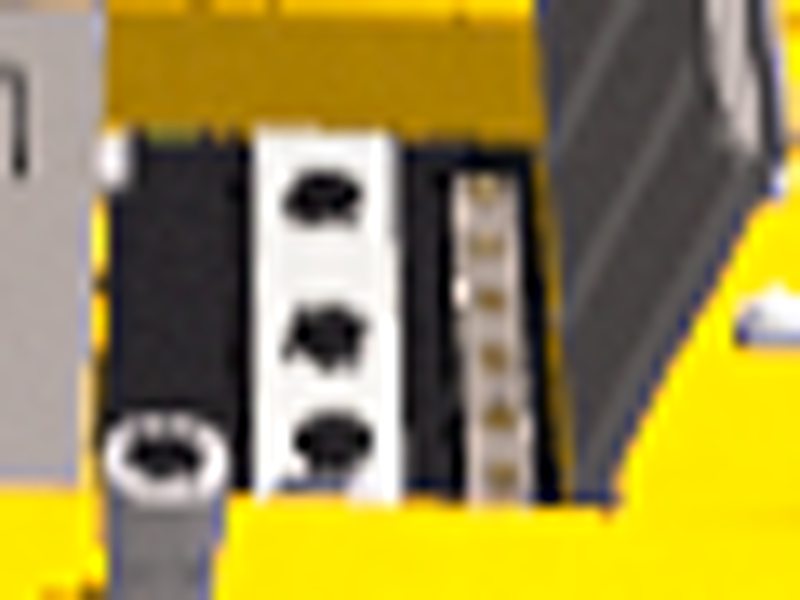

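Buttons lie at crop rows 195, 335 and 437. The expected rows are 183, 320 and 467 when in, and 426 for the -y one when out. The spacing shows the -y breaker (nearest the socket) is the tripped one. Next I check where the socket stands against the gripper body.

Run:
```python
from h import *
np.set_printoptions(precision=4,suppress=True)
f=lambda p:np.array([272,178])+np.array(p)/13.333
print('btns side',ray('side',[f((333,437))],z=.129),ray('side',[f((328,335)),f((322,195))],z=.117))
print('socket top side',ray('side',[f((165,457))],z=.188))
print('socket top scene',ray('scene',[(160+147/2,140+98/2)],z=.188))
```

```text
btns side [[ 0.61  -0.065  0.129]] [[ 0.615  -0.0073  0.117 ]
 [ 0.6193  0.0533  0.117 ]]
socket top side [[ 0.5626 -0.151   0.188 ]]
socket top scene [[ 0.5658 -0.1441  0.188 ]]
```

Request:
carry_out([
  {"rot": [0, 0, -0.05], "xyz": [-0.022, -0.028, 0], "grip": 255},
  {"rot": [0, 0, -0.1], "xyz": [-0.044, -0.056, 0], "grip": 255},
  {"rot": [0, 0, -0.15], "xyz": [-0.066, -0.084, 0], "grip": 255},
  {"rot": [0, 0, -0.2], "xyz": [-0.088, -0.112, 0], "grip": 255},
  {"rot": [0, 0, -0.25], "xyz": [-0.11, -0.14, 0], "grip": 255},
  {"rot": [0, 0, -0.28], "xyz": [-0.132, -0.166, 0.01], "grip": 255},
  {"rot": [0, 0, -0.28], "xyz": [-0.132, -0.166, 0.04], "grip": 255},
  {"rot": [0, 0, -0.28], "xyz": [-0.132, -0.166, 0.07], "grip": 255},
])

```text
clock: 5.3
tool_pos: [0.6136, -0.0658, 0.2093]
eef_rot: [-0.092, 0.996, -0.0, 0.002]
contact_force: [-0.4, 0.5, -1.0]
opening: 0.003
finger_force: 0.0
```

Run:
```python
from h import *
s=r.get_state();print(s['tool_pos'],s['eef_rot'],s['clock'])
a=r.snapshot("side")[:,:,::-1];b=r.snapshot("scene")[:,:,::-1]
o=np.zeros((500,800,3),np.uint8)
o[:,:400]=cv2.resize(a[120:245,240:340],(400,500),interpolation=cv2.INTER_CUBIC)
o[:400,400:]=cv2.resize(b[100:300,200:400],(400,400))
cv2.imwrite("pics/d.png",o)
```

```text
[ 0.61356605 -0.06576408  0.20928889] [-9.16085327e-02  9.95793394e-01 -4.24415633e-04  1.79268057e-03] 5.3
```

View pics/d.png

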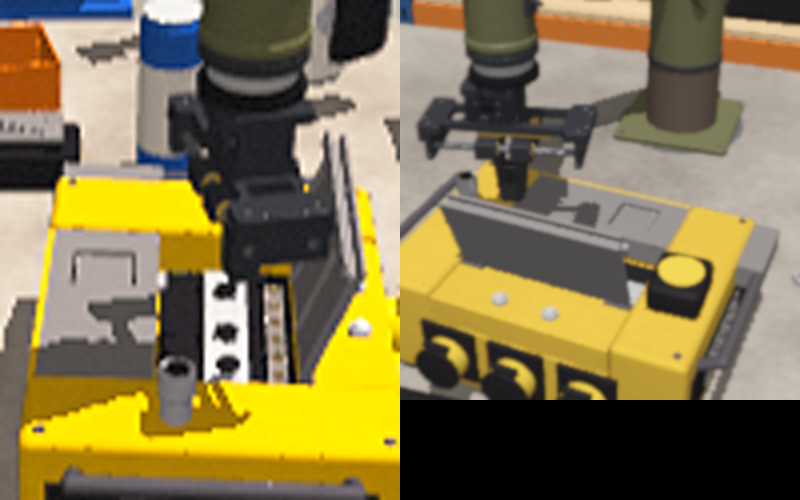

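The socket and hatch are both clear of the hand. The button at side crop (228,363) is still out. Now I lower onto it.

Request:
carry_out([
  {"rot": [0, 0, 0], "xyz": [0, 0, 0.02], "grip": 255},
  {"rot": [0, 0, 0], "xyz": [0, 0, 0.04], "grip": 255},
  {"rot": [0, 0, 0], "xyz": [0, 0, 0.06], "grip": 255},
  {"rot": [0, 0, 0], "xyz": [0, 0, 0.073], "grip": 255},
  {"rot": [0, 0, 0], "xyz": [0, 0, 0.077], "grip": 255},
  {"rot": [0, 0, 0], "xyz": [0, 0, 0.08], "grip": 255},
  {"rot": [0, 0, 0], "xyz": [0, 0, 0.082], "grip": 255},
  {"rot": [0, 0, 0], "xyz": [0, 0, 0.084], "grip": 255},
])

```text
clock: 6.07
tool_pos: [0.6124, -0.0624, 0.1272]
eef_rot: [-0.094, 0.996, -0.0, 0.001]
contact_force: [-2.0, 0.1, 3.5]
opening: 0.006
finger_force: 2.0
```

Contact at about 4 N at the expected height. Keep pushing to the stop.

Request:
carry_out([
  {"rot": [0, 0, 0], "xyz": [0, 0, 0.003], "grip": 255},
  {"rot": [0, 0, 0], "xyz": [0, 0, 0.006], "grip": 255},
  {"rot": [0, 0, 0], "xyz": [0, 0, 0.008], "grip": 255},
  {"rot": [0, 0, 0], "xyz": [0, 0, 0.0095], "grip": 255},
  {"rot": [0, 0, 0], "xyz": [0, 0, 0.0105], "grip": 255},
  {"rot": [0, 0, 0], "xyz": [0, 0, 0.0115], "grip": 255},
  {"rot": [0, 0, 0], "xyz": [0, 0, 0.0115], "grip": 255},
  {"rot": [0, 0, 0], "xyz": [0, 0, 0.0115], "grip": 255},
])

```text
clock: 6.73
tool_pos: [0.6124, -0.0624, 0.1173]
eef_rot: [-0.094, 0.996, -0.001, 0.001]
contact_force: [-5.8, 0.0, 21.9]
opening: 0.009
finger_force: 11.3
```

Request:
carry_out([
  {"rot": [0, 0, 0], "xyz": [0, 0, -0.02], "grip": 255},
  {"rot": [0, 0, 0], "xyz": [0, 0, -0.05], "grip": 255},
  {"rot": [0, 0, 0], "xyz": [0, 0, -0.08], "grip": 255},
  {"rot": [0, 0, 0], "xyz": [0, 0, -0.11], "grip": 255},
  {"rot": [0, 0, 0], "xyz": [0, 0, -0.14], "grip": 255},
  {"rot": [0, 0, 0], "xyz": [0.03, 0, -0.16], "grip": 255},
  {"rot": [0, 0, 0], "xyz": [0.06, 0.03, -0.16], "grip": 255},
  {"rot": [0, 0, 0], "xyz": [0.09, 0.06, -0.16], "grip": 255},
])

```text
clock: 7.4
tool_pos: [0.5131, -0.0229, 0.2748]
eef_rot: [-0.092, 0.996, -0.0, 0.001]
contact_force: [-0.1, 1.2, -0.9]
opening: 0.008
finger_force: 0.0
```

Request:
carry_out([
  {"rot": [0, 0, 0], "xyz": [0.01, 0.03, 0], "grip": 255},
  {"rot": [0, 0, 0], "xyz": [0.01, 0.06, 0], "grip": 255},
  {"rot": [0, 0, 0], "xyz": [0.01, 0.06, 0], "grip": 255},
  {"rot": [0, 0, 0], "xyz": [0.01, 0.06, 0], "grip": 255},
])

```text
clock: 7.73
tool_pos: [0.4919, 0.0368, 0.2744]
eef_rot: [-0.096, 0.995, -0.0, 0.0]
contact_force: [0.0, -0.5, 0.2]
opening: 0.007
finger_force: 0.0
```

Run:
```python
from h import *
s=r.get_state();print(s['tool_pos'],s['contact_force'],s['clock'])
a=r.snapshot("side")[:,:,::-1]
cv2.imwrite("pics/e.png",cv2.resize(a[178:223,272:332],(800,600),interpolation=cv2.INTER_CUBIC))
```

```text
[0.491932   0.03676631 0.27443363] [ 0.00920554 -0.47519041  0.16038897] 7.7333
```

View pics/e.png

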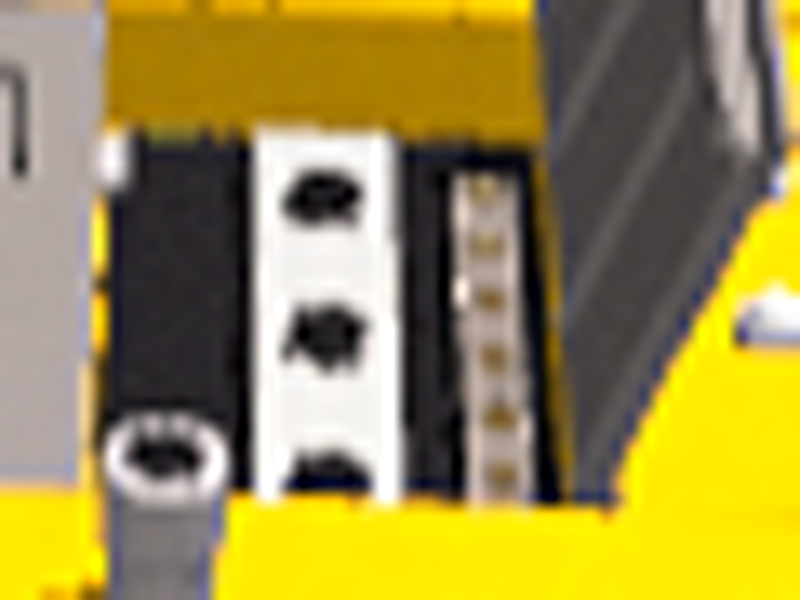

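The -y button now sits low at crop (330,475), evenly spaced with the others. The hatch is open, the socket has not moved, and the hand is clear.

```bash
python3 -c "
from plant import r
print(r.finish_job())"
```

```text
the job is handed in; nothing more can be done
None
```

I pressed the concealed release, the hatch sprang fully open, and I pushed the tripped -y breaker in to its stop; the hand is clear and the job is handed in, with no verdict returned.

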